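# Hold a spread snap ring at the spindle groove

## Robot

A 6-joint arm with a two-finger parallel gripper is mounted at the origin on the work surface. World frame = base frame: x ahead of the robot, y to its left, z up, the work surface at z = 0. Lengths are in mm, angles in rad, forces in N, time in s.
With the tool pointing down it reaches from about 400 to 925 mm from the base axis. Payload 12.5 kg.
Tool frame: the origin (TCP) lies on the centre line of the jaws, within the pads' length; the fingertips stand 17 mm ahead of it and the grasp point (between the pads) lies 2 mm behind it; z points along the fingers, y is the line along which they close (so a half turn about z gives the same grasp; the last joint's range is limited). The gripper opens to 95 mm and grips with 3 to 60 N. Pads are 20 mm wide; open, the fingers measure 119 mm over their backs; the gripper's body (75 mm by 180 mm) begins 59 mm behind the grasp point.
Start: joints at [-0.106, 0.491, 1.559, -0, 1.092, -0.106], TCP at [625.016, 0.021, 231.661] pointing down, gripper open.
Joint ranges: [-3.1, 3.1], [-0.84, 2.19], [0.05, 2.79], [-1.13, 4.28], [0.06, 2.93], [-2.69, 2.69]. Speed limits (rad/s): [2.22, 2.22, 2.79, 3.14, 3.14, 3.14].

## Interface

Orientations are given as [roll, pitch, yaw] about the fixed x, y, z axes, in that order (R = Rz(yaw) Ry(pitch) Rx(roll)).
In Python, from cell import env gives the robot as it stands.
- The arm moves only by the tool drive_tool, never from a script. Its argument "deltas" is text: rows parted by semicolons, each of 4 numbers parted by spaces: the shift along the world's x, y, z normalised to -1 to 1, where 1 is 100 mm, then the turn about the world's z normalised to -1 to 1, where 1 is 180 degrees. A call has 1 to 10 rows; each row shifts and turns the commanded pose from where the row before left it; what a row does not reach is not made up. A row lasts 1/12 s, in which the tool goes at most 41.7 mm and 7.16 degrees, less where a joint would pass 70% of its speed; a pose out of reach is approached as far as the arm can. A call with a number of a shift or a turn outside -1 to 1 is refused whole. A call with a gripper value outside its range is refused whole. "gripper" is the closure, from 0 (fully open) to 1 (shut), set as the call begins (left out, the last holds). The fingers move at their own pace and stop on an object; the grip force is fixed at half the most. Time passes only in rows, so rows that do not move let the fingers close. It gives the time, the measured TCP pose, the force, the opening and the grip force at its end, in the units of the state.
- env.state(): the state, without advancing time (a new reading comes with each control period).
- env.read_camera(name): name is "scene" or "side" or "wrist"; returns (picture, depth): 400x640x3 uint8, red, green, blue; 400x640 float32, mm along the optical axis (not along the pixel's ray), 0 where there is no reading.
- env.camera_params(name): a dict with "mtx" (3x3 intrinsics, pixels), "camera_from_world" (4x4, takes a point from world to camera coordinates); the wrist camera has in their place "mount" (4x4, takes a point from camera to tool coordinates, whose origin is the TCP and whose axes are the flange's). Camera axes: x right, y down, z forward; pixel columns grow to the right and rows downward; lengths in mm; the calibration is good to about 2 mm. A picture is of the moment at which its call begins: read the wrist's pose just before it. camera_params takes no time and is no camera call.
- env.job_done(): hands the job in; it is judged then, once.
The state is a dict: "t": time; "joints": joint angles; "qvel": joint speeds; "tau": joint torques, N m; "eef_pos": TCP position; "tcp_rot": TCP orientation; "ft_force": force on the tool from outside, world axes, zero at the start; "moment": the same for the moment, N m; "opening": opening from 0.0 (shut) to 1.0 (fully open); "grip_force": force on a finger pad.
Only numpy, scipy, OpenCV 4.12 (cv2) and the standard library are available. Lean on these libraries where they do the work, as an engineer would, in place of code of your own. Each camera call takes 0.05 s, during which the arm holds its last target. There are 200 camera calls.

## Task

Squeeze the circlip pliers fully so that they spread the snap ring on their pins, lift them off the wooden rest, and bring the nose in through the open front gap between the wheel's two splash guards. Slide the spread ring level down over the spindle stub until it is at the groove just above the washer, keeping it spread all the way. Finish there holding: do not let go, keep the pliers squeezed and the spread ring still around the groove; leave the mug, lid, bowl and stone alone.

Things in the scene. Friction and masses are not known exactly. Their poses are not given: they have to be found in the camera images.
- pliers: Bent-nose circlip pliers, dark steel, two black handles, 0.3 kg, lying flat on the rest. Origin: on the pivot axis, at the underside of arms and handles. +x to the nose, +z up, y across (squeezing direction). Jaws run to x = 62 mm at z 1 to 10 mm, with pins down to z = -26 mm that carry the snap ring (captive, horizontal, below the nose). Squeezing the handles OPENS the nose. Symmetric about x.
- pliers_grip (a point): Where to squeeze: midway between the handles at mid height, 70 mm behind the pivot (pliers frame -70, 0, 7 mm), one finger outside each. Axes as the pliers. Handles run from 25 to 125 mm behind the pivot, each 10 mm wide, 14 mm tall; 57 mm over the outside here when released (70 mm at the ends), parallel and 40 mm when fully squeezed.
- ring_center (a point): Centre of the plain steel snap ring, 3 mm thick: (84, 0, -22) mm in the pliers frame, 154 mm ahead of and 29 mm below pliers_grip; it stays there as the ring spreads. Axes as the pliers. Fully spread the ring is 36 mm inside and 44 mm outside diameter, its ears pointing back to the pliers; released it is too narrow for the spindle.
- pliers_spread (a joint): Opening angle of one arm of the pliers, rad: 0 released, 0.12 fully squeezed against the stop (ring fully spread; it passes the spindle above about 0.10). Sprung: at the grip point 4 N starts it, about 10 N reaches the stop, and it springs back when let go. Grip with 30 to 60 N.
- rest: Fixed wooden tool rest, 150 x 60 mm. Origin on the bench about below the pliers' pivot (within 6 mm), x to the nose. Base plate 12 mm thick; two crossbars 12 mm thick, 56 mm wide, tops at 50 mm height, at x = 7 mm (under the pivot) and x = -115 mm (under the handle ends). The pliers lie on the bars; the space between is free for fingers.
- wheel: Fixed drive head. Origin on the bench on the spindle axis, z up. Grey base 180 mm diameter, 42 mm high; hub 72 mm to 59 mm; washer 56 mm to 62 mm; spindle 30 mm. Two white splash guards, arcs of 87 mm radius to 116 mm height, at 50 to 146 degrees either side of +x. The front gap, 95 mm wide, is at -x (robot's side): the nose goes in along +x of this body. Spindle: see spindle_top.
- groove (a point): Centre of the groove on the spindle axis, 66 mm above the bench: the groove is the dark 24 mm diameter neck from 62 to 70 mm height, right above the washer. Axes as the wheel. A ring lowered onto the washer has its middle 2.5 mm below this point.
- spindle_top (a point): Top centre of the steel spindle stub, 30 mm diameter with a 6 mm tall chamfer at the top: 100 mm above the bench, 34 mm above the groove's centre.
- mug: Bystander: white mug, 76 mm diameter, 85 mm tall, origin at its underside. Leave alone.
- jar_lid: Bystander: unglazed jar lid with knob, 94 mm diameter, 58 mm tall, origin at its underside. Leave alone.
- bowl_blank: Bystander: unglazed bowl blank, 92 mm diameter, 46 mm tall, origin at its underside. Leave alone.
- whetstone: Bystander: grey whetstone lying flat, 160 x 45 x 22 mm, origin at its underside, long along its x. Leave alone.
Mind the look-alikes: they are no part of the job. What is meant by the wheel is not orange, and is the larger of those in its own colour. Of the things that look like the pliers, the larger one is meant.

How it is judged (in metres and radians):
On the way, in this order (a step that is already met when the one before it is completed fails the run):
1. the pliers are squeezed, the ring spread, and lifted clear of the rest (value of joint pliers_spread above 0.1 rad and contact force between pliers and rest below 0.01 N and contact force between the fingers and pliers above 1 N and height (world z) of ring_center above 0.034 m), for 0.1 s.
2. the spread ring is level above the spindle's top, on its axis (value of joint pliers_spread above 0.1 rad and horizontal distance between ring_center and groove below 0.008 m and z of ring_center in the frame of spindle_top between 0 and 0.06 m and angle between pliers's own z axis and vertical below 0.2 rad), for 0.05 s.
At the end, for the whole second after the job is handed in: The gripper still squeezes the pliers and keeps the ring spread (above 0.10 rad), around the spindle within 5 mm of its axis, within 4 mm of the groove's height, level within 8 degrees, at rest, nose in by the front gap, off the rest, pressing on the wheel under 20 N (value of joint pliers_spread above 0.1 rad and horizontal distance between ring_center and groove below 0.005 m and z of ring_center in the frame of groove between -0.004 and 0.004 m and angle between pliers's own z axis and vertical below 0.14 rad and x of pliers_grip in the frame of wheel below -0.12 m and linear speed of pliers below 0.02 m/s and contact force between the fingers and pliers above 5 N and contact force between pliers and rest below 0.01 N and contact force between pliers and wheel below 20 N); the arm keeps its last pose, push and grip.
It fails at once if the ring is let go or not spread while it is around the spindle (horizontal distance between ring_center and groove below 0.012 m and z of ring_center in the frame of spindle_top below -0.003 m and value of joint pliers_spread below 0.07 rad).
It fails at once if the mug is disturbed (distance of mug from where it was at the start of the episode above 0.03 m).
It fails at once if the lid is disturbed (distance of jar_lid from where it was at the start of the episode above 0.03 m).
It fails at once if the bowl is disturbed (distance of bowl_blank from where it was at the start of the episode above 0.03 m).
It fails at once if the stone is disturbed (distance of whetstone from where it was at the start of the episode above 0.03 m).
It also fails if it takes over 42 s, if anything falls off the work surface, if the arm or the gripper's body presses on something with over 40 N, if the wrist force passes 120 N, or if a joint passes its speed limit or range.

## Working session

There is one attempt and no reset: what is moved stays moved. The work goes in short steps, Python scripts to look and compute and a tool call to move; the robot and the scene stay as the last step left them, time stands still between calls to the robot, and variables do not carry over. Pictures are saved under pics/ and viewed, at most 10 in all, crops included, and the job is handed in when it is done.

Besides the shell and the picture viewer there is one more tool, called after "Call:" by a JSON object that holds its "fn" and its "kwargs". drive_tool: Moves the arm, as the interface text tells. Its arguments: {"type":"object","properties":{"deltas":{"type":"string"},"gripper":{"type":"number"}},"required":["deltas"]}

```bash
mkdir -p pics; cat > h.py <<'E'
import numpy as np,cv2
from cell import env
def snap(n,f):
    s=env.state(); p,d=env.read_camera(n); cv2.imwrite('pics/'+f+'.png',p[:,:,::-1]); np.savez('pics/'+f+'.npz',p=p,d=d,pos=s['eef_pos'],rot=s['tcp_rot']); return s,p,d
E
python3 - <<'E'
from h import *
for n in('scene','side','wrist'):
    s,p,d=snap(n,n+'0')
print(s)
for n in('scene','side','wrist'):print(env.camera_params(n))
a=cv2.imread('pics/scene0.png');b=cv2.imread('pics/side0.png')
E
```

```text
{'t': 0.1, 'joints': array([-1.05604668e-01,  4.91500880e-01,  1.55936597e+00, -1.22436037e-05,
        1.09171374e+00, -1.05607494e-01]), 'qvel': array([-0.00011668, -0.00244632, -0.00119127,  0.00065117, -0.00134023,
       -0.00065104]), 'tau': array([ 2.47082615e-03, -6.13621187e+01, -2.58604574e+01,  6.93451893e-02,
        4.70101309e-02, -2.07912552e-05]), 'eef_pos': array([6.24809139e+02, 3.72522441e-02, 2.31126949e+02]), 'tcp_rot': array([-3.14060908e+00, -9.33397229e-05,  1.57080476e+00]), 'ft_force': array([ 0.70055391, -0.4509    , -0.00719013]), 'moment': array([-0.0258874 ,  0.00541757, -0.06128665]), 'grip_force': 0.0, 'opening': 0.9983257218042452}
{'mtx': array([[383.28943617,   0.        , 324.06471311],
       [  0.        , 383.28943617, 197.19950832],
       [  0.        ,   0.        ,   1.        ]]), 'camera_from_world': array([[-1.19782138e-01,  9.92674740e-01, -1.57829147e-02,
         5.72796480e+01],
       [ 8.03114114e-01,  8.75381524e-02, -5.89359646e-01,
        -3.76009530e+02],
       [-5.83660826e-01, -8.32702400e-02, -8.07716601e-01,
         1.466
[... 438 characters left out ...]
84777023e+02],
       [ 3.98576058e-01,  6.44361563e-01, -6.52637191e-01,
         1.12255805e+03],
       [ 0.00000000e+00,  0.00000000e+00,  0.00000000e+00,
         1.00000000e+00]])}
{'mtx': array([[295.91094284,   0.        , 317.37049907],
       [  0.        , 295.91094284, 202.13951413],
       [  0.        ,   0.        ,   1.        ]]), 'mount': array([[-3.57392044e-04, -9.71648808e-01, -2.36428564e-01,
         6.59096153e+01],
       [ 9.99999852e-01, -2.50172993e-04, -4.83493610e-04,
        -3.35067853e-01],
       [ 4.10637948e-04, -2.36428702e-01,  9.71648754e-01,
        -1.54296125e+02],
       [ 0.00000000e+00,  0.00000000e+00,  0.00000000e+00,
         1.00000000e+00]])}
```

View pics/scene0.png

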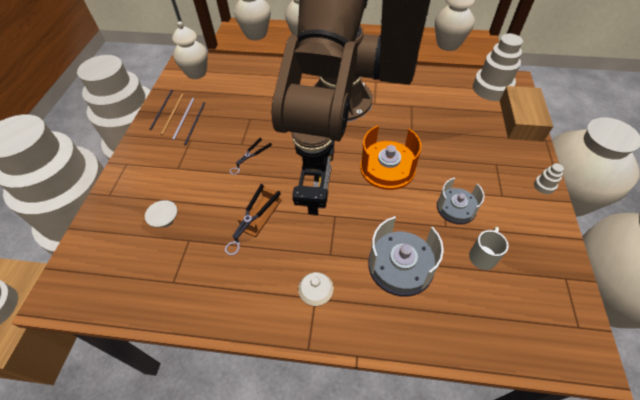

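View pics/side0.png

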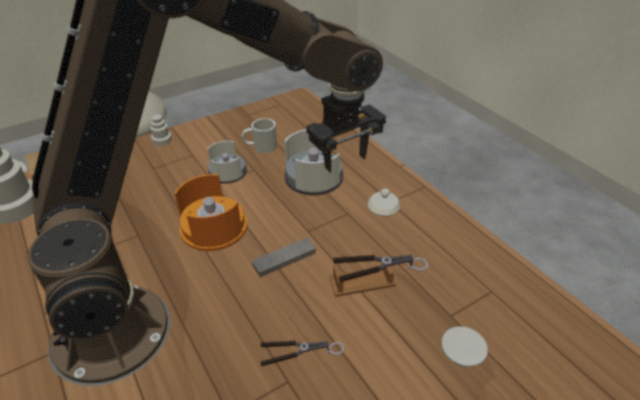

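The scene view shows the large pliers on the rest, with the pivot near (248,218) and the ring near (232,249). The large grey wheel's spindle is at about (405,251). In the side view the ring is near (421,264) and the spindle near (313,155).

```bash
cat >> h.py <<'E'
def ray(n,u,v,pos=None,rot=None):
    c=env.camera_params(n); K=c['mtx']
    if n=='wrist':
        from scipy.spatial.transform import Rotation as R
        T=np.eye(4);T[:3,:3]=R.from_euler('xyz',rot).as_matrix();T[:3,3]=pos;M=T@c['mount']
    else: M=np.linalg.inv(c['camera_from_world'])
    d=M[:3,:3]@np.linalg.solve(K,[u,v,1.]);return M[:3,3],d
def atz(n,u,v,z,**k):
    o,d=ray(n,u,v,**k);return o+d*(z-o[2])/d[2]
def tri(rs):
    A=0;b=0
    for o,d in rs:
        d=d/np.linalg.norm(d);P=np.eye(3)-np.outer(d,d);A=A+P;b=b+P@o
    return np.linalg.solve(A,b)
E
python3 - <<'E'
from h import *
S=np.load('pics/scene0.npz');D=np.load('pics/side0.npz')
for nm,a,b,z in[('ring',(232,249),(421,264),35),('pivot',(248,218),(387,261),60),('hA',(262,187),(335,259),60),('hB',(279,195),(343,278),60),('spin',(405,249),(313,155),100)]:
    print(nm,tri([ray('scene',*a),ray('side',*b)]).round(),atz('scene',*a,z).round(),atz('side',*b,z).round(),end=' ')
    o,d=ray('scene',*a);print((o+d*S['d'][a[1],a[0]]).round())
# wheel white/grey sets from scene depth
M=[]
dep=S['d'];v,u=np.mgrid[:400,:640]
o,_=ray('scene',0,0);c=env.camera_params('scene');Ri=np.linalg.inv(c['camera_from_world'])
P=np.stack([(u-c['mtx'][0,2])/c['mtx'][0,0]*dep,(v-c['mtx'][1,2])/c['mtx'][1,1]*dep,dep],-1)@Ri[:3,:3].T+Ri[:3,3]
m=(np.abs(P[...,2]-42)<4)&(u>365)&(u<448)&(v>215)&(v<295)
q=P[m][:,:2].astype(np.float32);print(len(q),cv2.minEnclosingCircle(q))
m=(np.abs(P[...,2]-100)<5)&(u>390)&(u<418)&(v>230)&(v<270)
print(P[m].mean(0),m.sum())
m=(P[...,2]>105)&(P[...,2]<125)&(u>365)&(u<448)&(v>210)&(v<295);q=P[m];print(q.min(0),q.max(0))
E
```

```text
ring [ 693. -233.   26.] [ 696. -228.   35.] [ 688. -241.   35.] [ 678. -240.   -0.]
pivot [ 608. -202.   58.] [ 607. -200.   60.] [ 609. -206.   60.] [ 612. -197.   68.]
hA [ 503. -167.   86.] [ 494. -184.   60.] [ 509. -135.   60.] [ 496. -183.   62.]
hB [ 503. -150.   21.] [ 518. -128.   60.] [ 492. -194.   60.] [ 515. -129.   56.]
spin [671. 233.  82.] [679. 232. 100.] [659. 207. 100.] [678. 233.  97.]
2119 ((677.260986328125, 235.95208740234375), 86.72501373291016)
[676.83314029 235.50301278  98.45310615] 79
[595.7098742  149.59924151 105.04200922] [744.53337042 323.69569773 119.74537313]
```

```bash
python3 - <<'E'
import cv2
a=cv2.imread('pics/scene0.png')
l=cv2.resize(a[180:265,215:290],None,fx=5,fy=5);r=cv2.resize(a[210:300,360:450],None,fx=4.5,fy=4.5)
import numpy as np
c=np.zeros((430,790,3),np.uint8);c[:425,:375]=l;c[:405,380:785]=r;cv2.imwrite('pics/crop1.png',c)
E
```

```text
(no output)
```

View pics/crop1.png

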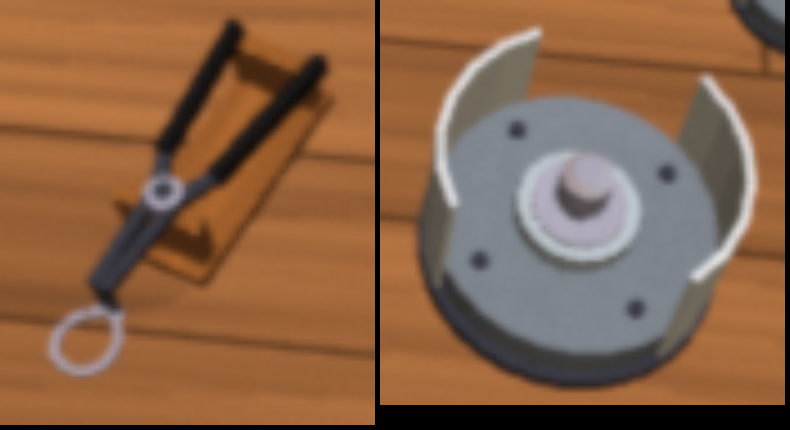

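Call:
{"fn": "drive_tool", "kwargs": {"deltas": "-0.08 -0.174 0 0.0385; -0.08 -0.174 0 0.0385; -0.08 -0.174 0 0.0385; -0.08 -0.174 0 0.0385; -0.08 -0.174 0 0.0385; -0.08 -0.174 0 0.0385; -0.08 -0.174 0 0.0385; -0.08 -0.174 0 0.0385; -0.08 -0.174 -0.1 0.0385; -0.08 -0.174 -0.1 0.0385", "gripper": 0}}

```text
t: 0.98
eef_pos: [544.7, -174.8, 211.7]
tcp_rot: [3.142, 0.001, 2.786]
ft_force: [0.6, 0.8, -0.7]
opening: 0.998
grip_force: 0.0
```

Call:
{"fn": "drive_tool", "kwargs": {"deltas": "0 0 0 0; 0 0 0 0"}}

```text
t: 1.15
eef_pos: [544.7, -174.4, 211.3]
tcp_rot: [3.141, -0.001, 2.776]
ft_force: [1.7, 0.3, 0.4]
opening: 0.999
grip_force: 0.0
```

```bash
python3 - <<'E'
from h import *
s,p,d=snap('wrist','wrist1');print(s['eef_pos'],s['tcp_rot'])
f=lambda x,y:(360+(x-380)/4.5,210+y/4.5)
T=[atz('scene',*f(*q),116)[:2] for q in((540,32),(707,78),(455,205),(695,278))];print(np.round(T))
c=np.array([677,235.7])
for t in T:print(np.linalg.norm(t-c).round(),np.degrees(np.arctan2(*(t-c)[::-1])).round(1))
E
```

```text
[ 544.6577971  -174.44543276  211.29399622] [ 3.14129772e+00 -1.13694206e-03  2.77597995e+00]
[[596. 205.]
 [617. 301.]
 [714. 161.]
 [744. 289.]]
86.0 -159.5
88.0 132.7
84.0 -63.4
85.0 38.5
```

View pics/wrist1.png

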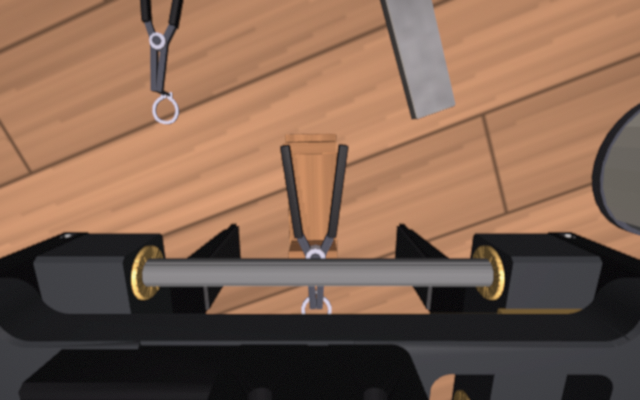

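The wrist view shows the pliers' handle ends at about (286,147) and (343,147), the pivot at (316,257) and the ring at about (317,308). They are nearly in line with the tool.

```bash
python3 - <<'E'
from h import *
S=np.load('pics/wrist1.npz');k=dict(pos=S['pos'],rot=S['rot'])
a=atz('wrist',286,147,64,**k);b=atz('wrist',343.5,147,64,**k);p=atz('wrist',316,257,64,**k)
m=(a+b)/2;print(a,b,p,np.linalg.norm(a-b),np.linalg.norm(p-m))
yaw=np.arctan2(*(p-m)[:2][::-1]);print(yaw,S['rot'][2]-np.pi)
# mid-handle centring by dark mask rows
g=S['p'].max(2)
for v in (165,185,205,225):
    u=np.where(g[v,270:360]<60)[0]+270; print(v,u.min(),u.max(),atz('wrist',(u.min()+u.max())/2,v,64,**k).round(1))
print('grip',p[:2]-70*np.array([np.cos(yaw),np.sin(yaw)]))
r=np.where((S['p'].min(2)>150)[240:315,300:335]);print(r[0].min()+240,r[0].max()+240,r[1].min()+300,r[1].max()+300)
E
```

```text
[ 486.50653136 -186.12347008   64.        ] [ 507.15830744 -132.23816382   64.        ] [ 608.27095516 -200.68406188   64.        ] 57.70720999935922 118.91621668878375
-0.356517123668292 -0.3656127044031843
165 284 337 [ 512.1 -169.7   64. ]
185 287 335 [ 531.5 -176.7   64. ]
205 290 338 [ 552.6 -181.5   64. ]
225 294 335 [ 573.3 -189.    64. ]
grip [ 542.67269009 -176.25318756]
249 312 301 331
```

Call:
{"fn": "drive_tool", "kwargs": {"deltas": "-0.02 -0.02 -0.3 0.003; 0 0 -0.3 0; 0 0 -0.3 0; 0 0 -0.3 0; 0 0 -0.2 0; 0 0 -0.16 0; 0 0 0 0; 0 0 0 0"}}

```text
t: 1.87
eef_pos: [543.4, -175.2, 55.7]
tcp_rot: [3.141, -0.001, 2.789]
ft_force: [-0.2, 0.7, 0.1]
opening: 0.999
grip_force: 0.0
```

Call:
{"fn": "drive_tool", "kwargs": {"deltas": "0 0 0 0; 0 0 0 0; 0 0 0 0; 0 0 0 0; 0 0 0 0; 0 0 0 0; 0 0 0 0; 0 0 0 0; 0 0 0 0; 0 0 0 0", "gripper": 1}}

```text
t: 2.7
eef_pos: [542.8, -175.6, 56.1]
tcp_rot: [3.141, -0.001, 2.789]
ft_force: [-1.9, 3.6, 7.9]
opening: 0.409
grip_force: 29.9
```

Call:
{"fn": "drive_tool", "kwargs": {"deltas": "0 0 0.1 0; 0 0 0.15 0; 0 0 0.2 0; 0 0 0.2 0; 0 0 0.2 0; 0 0 0.2 0; 0 0 0.2 0; 0 0 0.1 0; 0 0 0 0; 0 0 0 0"}}

```text
t: 3.53
eef_pos: [542.8, -175.9, 190.5]
tcp_rot: [3.142, 0.0, 2.79]
ft_force: [-0.0, -0.4, -3.4]
opening: 0.407
grip_force: 30.0
```

```bash
python3 - <<'E'
from h import *
for n in('scene','side','wrist'):
    s,p,d=snap(n,n+'2')
print(s['eef_pos'],s['tcp_rot'],s['opening'])
a=cv2.imread('pics/scene2.png')[150:300,190:350];b=cv2.imread('pics/side2.png')[130:300,300:460]
c=np.zeros((480,790,3),np.uint8);x=cv2.resize(a,(390,366));y=cv2.resize(b,(390,414));c[:366,:390]=x;c[:414,400:790]=y;cv2.imwrite('pics/crop2.png',c)
E
```

```text
[ 542.47247537 -175.77632453  189.43167252] [ 3.14136508e+00 -2.05174206e-03  2.78967999e+00] 0.4070092918476165
```

View pics/crop2.png

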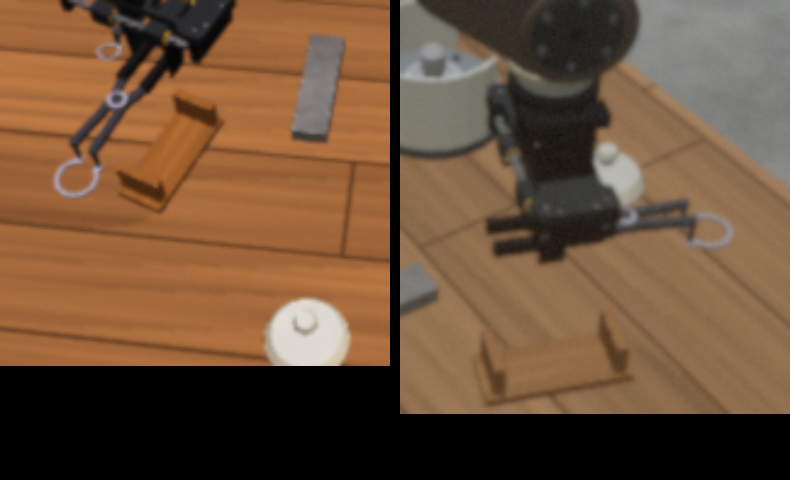

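The pliers are spread and off the rest. The ring is at about (221.6,223.0) in the scene view and (427.6,224.8) in the side view.

```bash
python3 - <<'E'
from h import *
S=np.load('pics/scene2.npz');D=np.load('pics/side2.npz')
def ell(img,u,v,r,thr):
    x0,y0=int(u-r),int(v-r);c=img[y0:y0+2*r,x0:x0+2*r].astype(int)
    hs=cv2.cvtColor(c.astype(np.uint8),cv2.COLOR_RGB2HSV);m=((hs[...,1]<90)&(c.max(2)>thr)).astype(np.uint8)
    n,l,st,_=cv2.connectedComponentsWithStats(m,connectivity=8);i=1+st[1:,4].argmax()
    ys,xs=np.where(l==i);h=cv2.convexHull(np.stack([xs,ys],1).astype(np.int32));e=cv2.fitEllipse(h.astype(np.float32))
    return e[0][0]+x0,e[0][1]+y0,e[1],st[i,4]
a=ell(S['p'],221.6,223,13,110);b=ell(D['p'],427.6,224.8,14,110);print(a,b)
for A,B in(((221.6,223),(427.6,224.8)),(a[:2],b[:2]),((238,190.6),(393.1,219))):
    print(tri([ray('scene',*A),ray('side',*B)]).round(1),'sc@162',atz('scene',*A,162).round(1),'si@162',atz('side',*B,162).round(1))
g=D['pos']+[0,0,2];y=D['rot'][2]-np.pi;print('exp',g+[154*np.cos(y),154*np.sin(y),-29])
E
```

```text
(221.3297824859619, 222.1258430480957, (15.709362983703613, 20.694255828857422), np.int32(117)) (425.3031978607178, 224.60610675811768, (16.03044319152832, 22.669471740722656), np.int32(157))
[ 691.2 -232.2  157.5] sc@162 [ 691.6 -227.8  162. ] si@162 [ 689.4 -238.3  162. ]
[ 687.8 -231.5  158.4] sc@162 [ 689.2 -229.2  162. ] si@162 [ 685.5 -235.   162. ]
[ 612.2 -203.   191.9] sc@162 [ 588.6 -212.6  162. ] si@162 [ 636.1 -181.3  162. ]
exp [ 687.1240669  -228.90536395  162.76810007]
```

Call:
{"fn": "drive_tool", "kwargs": {"deltas": "0 0.1 0 0; 0 0.2 0 0; -0.01 0.28 0 0.004; -0.01 0.28 0 0.005; -0.01 0.28 0 0.005; -0.01 0.28 0 0.005; -0.01 0.28 0 0.005; -0.01 0.28 0 0.005; -0.01 0.28 0 0.005; -0.01 0.28 0 0.005"}}

```text
t: 4.52
eef_pos: [534.3, 80.0, 190.0]
tcp_rot: [-3.142, -0.001, 2.913]
ft_force: [0.2, 0.0, -2.7]
opening: 0.404
grip_force: 30.0
```

Call:
{"fn": "drive_tool", "kwargs": {"deltas": "-0.01 0.28 0 0; -0.01 0.28 0 0; -0.01 0.28 0 0; -0.01 0.28 0 0; -0.01 0.28 0 0; -0.01 0.23 0 0; 0 0.18 0 0; 0 0.1 0 0; 0 0 0 0; 0 0 0 0"}}

```text
t: 5.35
eef_pos: [528.6, 269.0, 190.1]
tcp_rot: [-3.141, -0.001, 2.913]
ft_force: [0.3, -0.1, -3.0]
opening: 0.41
grip_force: 30.0
```

```bash
python3 - <<'E'
from h import *
for n in('scene','side'):
    s,p,d=snap(n,n+'3')
print(s['t'],s['eef_pos'],s['tcp_rot'],s['opening'])
g=s['eef_pos']+[0,0,2];y=s['tcp_rot'][2]-np.pi;y=(y+np.pi)%(2*np.pi)-np.pi;print('exp ring',g+[154*np.cos(y),154*np.sin(y),-30])
a=cv2.imread('pics/scene3.png')[190:300,350:460];b=cv2.imread('pics/side3.png')[100:210,260:370]
cv2.imwrite('pics/crop3.png',np.hstack([cv2.resize(a,(395,395)),cv2.resize(b,(395,395))]))
E
```

```text
5.4 [528.75403242 268.41436642 190.28375166] [-3.14102935e+00 -6.48932269e-04  2.91223261e+00] 0.40839334732442983
exp ring [678.72109464 233.40179369 162.28375166]
```

View pics/crop3.png

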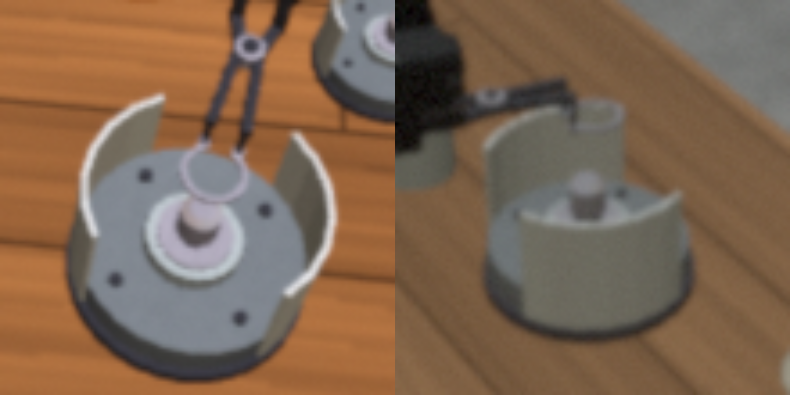

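The pliers point into the front gap. In the scene view the ring is at about (409.3,238.2) and the spindle top at (405.7,249.3). In the side view they are at about (316.8,131.5) and (313.2,150).

```bash
python3 - <<'E'
from h import *
R=((409.3,238.2),(316.8,131.5));P=((405.7,249.3),(313.2,150.1))
r=tri([ray('scene',*R[0]),ray('side',*R[1])]);p=tri([ray('scene',*P[0]),ray('side',*P[1])]);print(r,p,r-p)
for n,i in(('scene',0),('side',1)):print(n,atz(n,*R[i],r[2])[:2],atz(n,*P[i],100)[:2])
for z in (158,160,162):print(z,atz('scene',*R[0],z)[:2],atz('side',*R[1],z)[:2])
E
```

```text
[684.66343774 231.16442205 159.39540303] [676.66931768 235.0067317   93.98452165] [ 7.99412006 -3.84230965 65.41088139]
scene [682.30275388 233.31947976] [680.15342552 233.95958926]
side [685.21524091 227.52454476] [672.18494368 227.74708163]
158 [681.46578899 233.55385278] [686.34879882 229.37642127]
160 [682.66539208 233.21793117] [684.72409559 226.72216803]
162 [683.86499517 232.88200955] [683.09939237 224.0679148 ]
```

Call:
{"fn": "drive_tool", "kwargs": {"deltas": "-0.02 0.01 -0.1 0; -0.02 0.01 -0.1 0; -0.01 0.01 -0.1 0; 0 0 -0.1 0; 0 0 -0.1 0; 0 0 0 0; 0 0 0 0"}}

```text
t: 6.03
eef_pos: [523.9, 271.9, 139.8]
tcp_rot: [-3.141, -0.001, 2.912]
ft_force: [-0.6, 0.6, -3.2]
opening: 0.405
grip_force: 30.0
```

```bash
python3 - <<'E'
from h import *
for n in('scene','side'):
    s,p,d=snap(n,n+'4')
print(s['t'],s['eef_pos'],s['ft_force'])
a=cv2.imread('pics/scene4.png')[220:270,375:440];b=cv2.imread('pics/side4.png')[120:170,280:345]
cv2.imwrite('pics/crop4.png',np.hstack([cv2.resize(a,(390,300),interpolation=cv2.INTER_CUBIC),cv2.resize(b,(390,300),interpolation=cv2.INTER_CUBIC)]))
E
```

```text
6.0833 [524.12465921 272.01132656 140.47948179] [-0.41397585 -0.94041242 -2.30088473]
```

View pics/crop4.png

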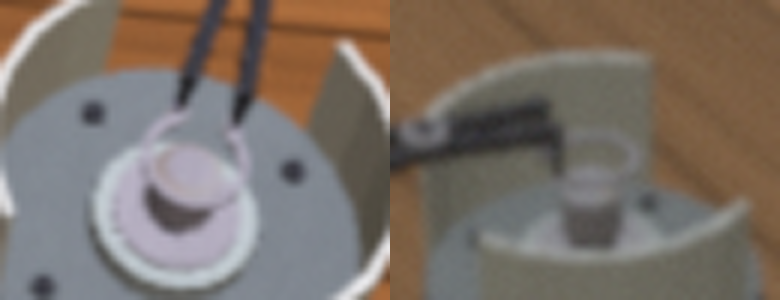

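The ring is about 10 mm above the spindle top and roughly over it; in the scene view the two blend together around crop (195,165). I'll use depth differences to get numbers.

```bash
python3 - <<'E'
from h import *
from scipy.optimize import least_squares
c=env.camera_params('scene');Ri=np.linalg.inv(c['camera_from_world']);K=c['mtx']
v,u=np.mgrid[:400,:640]
def pts(dep):return np.stack([(u-K[0,2])/K[0,0]*dep,(v-K[1,2])/K[1,1]*dep,dep],-1)@Ri[:3,:3].T+Ri[:3,3]
P0=pts(np.load('pics/scene0.npz')['d']);d0=np.load('pics/scene0.npz')['d']
for f,zr,t in(('scene2',160,(689,-229)),('scene3',160,(683,232)),('scene4',111,(678,235))):
    S=np.load(f'pics/{f}.npz');P=pts(S['d'])
    m=(np.abs(P[...,2]-zr)<8)&(np.hypot(P[...,0]-t[0],P[...,1]-t[1])<32)&(d0-S['d']>4)
    q=P[m];
    def fun(p):return np.hypot(q[:,0]-p[0],q[:,1]-p[1])-20
    r=least_squares(fun,[*t],loss='soft_l1',f_scale=2);
    x,y=S['pos'][:2];yw=S['rot'][2]-np.pi;
    print(f,m.sum(),r.x,np.abs(r.fun).mean(),'z',np.median(q[:,2]),'exp',x+154*np.cos(yw),y+154*np.sin(yw),S['pos'][2]-27)
for dz,R in((98,16),):
    m=(np.abs(P0[...,2]-100)<2.5)&(u>390)&(u<418)&(v>230)&(v<270);print(P0[m].mean(0),m.sum())
for z,R,b in((42,90,4),(62,28,2)):
    m=(np.abs(P0[...,2]-z)<b)&(np.hypot(P0[...,0]-677,P0[...,1]-236)<R+6);q=P0[m][:,:2].astype(np.float32);print(z,cv2.minEnclosingCircle(q))
# guards rim circle
m=(np.abs(P0[...,2]-115)<5)&(np.abs(np.hypot(P0[...,0]-677,P0[...,1]-236)-87)<8);q=P0[m]
r=least_squares(lambda p:np.hypot(q[:,0]-p[0],q[:,1]-p[1])-p[2],[677,236,87],loss='soft_l1');print('guard',m.sum(),r.x)
E
```

```text
scene2 99 [ 689.41931422 -228.53110477] 1.7002378630435648 z 160.653870821464 exp 687.3589033974581 -228.974427294821 163.45712231372426
scene3 95 [681.37764111 233.94585308] 1.7450476746223875 z 160.27390935267647 exp 678.5711514018258 234.11501686745717 163.12513201049177
scene4 89 [676.60533009 236.61154686] 1.5706677159039422 z 110.08504270815206 exp 673.8438393411836 236.861625375639 112.81790222497892
[676.20424305 235.83695983  99.44574597] 54
42 ((677.260986328125, 235.95208740234375), 86.72501373291016)
62 ((679.7188720703125, 237.07351684570312), 33.03385543823242)
guard 218 [676.00906338 235.93502605  84.98010374]
```

Call:
{"fn": "drive_tool", "kwargs": {"deltas": "0 -0.007 0 0; 0 0 -0.05 0; 0 0 -0.05 0; 0 0 -0.05 0; 0 0 -0.05 0; 0 0 -0.05 0; 0 0 0 0"}}

```text
t: 6.72
eef_pos: [523.6, 271.1, 114.4]
tcp_rot: [-3.141, -0.001, 2.912]
ft_force: [-0.1, 0.0, -3.2]
opening: 0.408
grip_force: 30.0
```

Call:
{"fn": "drive_tool", "kwargs": {"deltas": "0 0 -0.05 0; 0 0 -0.05 0; 0 0 -0.05 0; 0 0 -0.03 0; 0 0 0 0; 0 0 0 0"}}

```text
t: 7.22
eef_pos: [524.0, 271.3, 97.5]
tcp_rot: [-3.142, -0.0, 2.912]
ft_force: [-0.8, -0.0, -3.5]
opening: 0.402
grip_force: 30.0
```

```bash
python3 - <<'E'
from h import *
for n in('scene','side'):
    s,p,d=snap(n,n+'5')
print(s)
a=cv2.imread('pics/scene5.png')[220:270,375:440];b=cv2.imread('pics/side5.png')[120:170,280:345]
cv2.imwrite('pics/crop5.png',np.hstack([cv2.resize(a,(390,300),interpolation=cv2.INTER_CUBIC),cv2.resize(b,(390,300),interpolation=cv2.INTER_CUBIC)]))
c=env.camera_params('scene');Ri=np.linalg.inv(c['camera_from_world']);K=c['mtx']
v,u=np.mgrid[:400,:640]
dep=np.load('pics/scene5.npz')['d'];d0=np.load('pics/scene0.npz')['d']
P=np.stack([(u-K[0,2])/K[0,0]*dep,(v-K[1,2])/K[1,1]*dep,dep],-1)@Ri[:3,:3].T+Ri[:3,3]
m=(np.hypot(P[...,0]-677,P[...,1]-236)<26)&(np.hypot(P[...,0]-677,P[...,1]-236)>16)&(P[...,2]>58)&(P[...,2]<80)
print(np.percentile(P[m][:,2],[10,30,50,70,90]),m.sum())
E
```

```text
{'t': 7.2667, 'joints': array([ 3.65822458e-01,  6.04678475e-01,  1.77405378e+00,  1.12693148e-04,
        7.62713574e-01, -9.75719583e-01]), 'qvel': array([ 0.00020869, -0.00419546, -0.00168142,  0.00182077, -0.00057887,
       -0.00088894]), 'tau': array([-9.27750603e-03, -6.30574608e+01, -1.96117723e+01, -5.07615251e-02,
       -5.00202610e-02,  4.90279235e-04]), 'eef_pos': array([524.0863759 , 271.34994749,  97.70729434]), 'tcp_rot': array([3.14144587e+00, 7.79294715e-05, 2.91225689e+00]), 'ft_force': array([-0.14558192, -0.43338447, -2.81377615]), 'moment': array([0.16532311, 0.12098192, 0.07391318]), 'grip_force': 29.96742010116577, 'opening': 0.4037326186758726}
[59.94305758 61.75333157 64.30735711 66.99336647 69.05859588] 140
```

View pics/crop5.png

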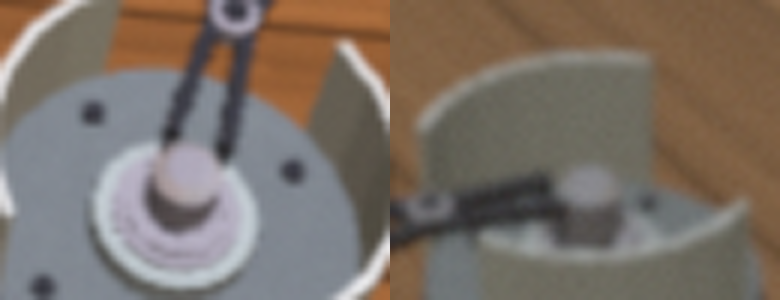

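The ring is around the spindle just above the washer, at about 68 mm, with no contact force. I'll lower it the last 2 mm.

Call:
{"fn": "drive_tool", "kwargs": {"deltas": "0 0 -0.01 0; 0 0 0 0; 0 0 -0.01 0; 0 0 0 0; 0 0 0 0; 0 0 0 0"}}

```text
t: 7.82
eef_pos: [524.0, 271.3, 95.7]
tcp_rot: [3.141, 0.0, 2.912]
ft_force: [0.9, -0.0, -3.0]
opening: 0.408
grip_force: 30.0
```

```bash
python3 -c "
from cell import env
print(env.job_done())"
```

```text
the job is handed in; nothing more can be done
None
```

I handed the job in at about 7.8 s, but the hand-in returned no verdict. By my measurements the pliers are still squeezed at 30 N, with the spread ring level around the spindle at about groove height (66 mm, within 1–2 mm), within about 1 mm of its axis and with no sign of contact with the washer.

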